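# Load the top board of a bolt press

## Task

A stack of glued veneers lies on the base of the small two-bolt press. Take the press's top board, the one with the two big holes, by its wooden grip and lower it over both bolts at once until it lies flat on the veneers, keeping hold of it until both bolts are in its holes (do not drop it on). Leave the other board, with the small screw holes, where it is.

Things in the scene. Friction and masses are not known exactly. Their poses are not given: they have to be found in the camera images.
- top_board: Board to use: pale wood, 190 x 90 x 15 mm, 0.2 kg, flat on the bench. Two big 35 mm through holes, centres at x = -60 and +60 mm, y = 0. A wooden grip block stands on the middle of its top: 60 mm along x, 26 mm along y, 40 mm tall (its top 55 mm above the underside). Origin: centre of the underside; x along the length, z up. Fits either way round (half turn).
- press: Press, fixed to the bench. Plywood base 240 x 140 x 18 mm; two upright 12 mm steel bolts at x = -60 and +60 mm, y = 0, tips 85 mm above the origin; between them the veneer stack, 80 (x) x 76 (y) mm, fixed, its flat top 38 mm above the origin: there the top board's underside comes to lie. Origin: centre of the base's underside, on the bench; x along the bolt row, z up.
- other_board: The board to leave alone: same wood, size, grip block, origin and axes as the top board, but its two through holes are small, 11 mm, at x = -70 and +70 mm, and do not fit the bolts. It lies flat on the bench.
Things that resemble listed ones, but are neither listed nor needed, are in the scene too. What is shaped like the top_board but pink or purple is not meant.

How it is judged:
On the way:
1. the top board is held in the fingers while both bolts are in its holes (its underside at least 8 mm below the bolt tips, over the press) (contact force between the fingers and top_board above 0.5 N and z of top_board in the frame of press below 0.077 m and horizontal distance between top_board and press below 0.02 m and angle between the x axis of top_board and the x axis of press, either way round below 0.3 rad and angle between top_board's own z axis and vertical below 0.25 rad), for 0.1 s.
At the end, for the whole second after the job is handed in: The top board lies flat (4 degrees) and still on the veneers, grip up, both bolts through its holes: underside 32 to 44 mm above the press's origin, centre within 20 mm of the press's, length within 17 degrees of the bolt row, either way round. The other board is within 40 mm of its start (z of top_board in the frame of press between 0.032 and 0.044 m and horizontal distance between top_board and press below 0.02 m and angle between the x axis of top_board and the x axis of press, either way round below 0.3 rad and angle between top_board's own z axis and vertical below 0.07 rad and linear speed of top_board below 0.02 m/s and distance of other_board from where it was at the start of the episode below 0.04 m); the robot touches nothing.
It fails at once if the other board is moved more than 40 mm (distance of other_board from where it was at the start of the episode above 0.04 m).
It also fails if it takes over 40 s, if anything falls off the work surface, if the arm or the gripper's body presses on something with over 40 N, if the wrist force passes 120 N, or if a joint passes its speed limit or range.

## Robot

A 6-joint arm with a two-finger parallel gripper is mounted at the origin on the work surface. World frame = base frame: x ahead of the robot, y to its left, z up, the work surface at z = 0. Lengths are in m, angles in rad, forces in N, time in s.
With the tool pointing down it reaches from about 0.15 to 0.775 m from the base axis. Payload 6.1 kg.
Tool frame: the origin (TCP) lies midway between the tips of the shut fingers; the grasp point (between the pads) lies env.tcp_to_grasp behind it (env.tcp_to_grasp is the distance from the TCP to the grasp point, in m); z points along the fingers, y is the direction in which the jaws open and shut (so a half turn about z gives the same grasp; the last joint's range is limited). The gripper opens to 85 mm and grips with 20 to 120 N. Pads are 22 mm wide; open, the fingers measure 114 mm over their backs; the gripper's body (76 mm by 85 mm) begins 54 mm behind the grasp point. The pads swing forward as they close: fully open they stand 13 mm farther back than shut.
Start: joints at [-1.103, 0.126, -0.04, 1.405, 0, 1.571], TCP at [0.237, -0.469, 0.231] pointing down, gripper open.
Joint ranges: [-2.72, 2.72], [-0.95, 1.95], [-1.27, 1.35], [-1.78, 2.02], [-1.46, 1.47], [-3.14, 3.14]. Speed limits (rad/s): [2.39, 2.39, 3.01, 3.14, 3.14, 3.14].

## Interface

Orientations are given as [roll, pitch, yaw] about the fixed x, y, z axes, in that order (R = Rz(yaw) Ry(pitch) Rx(roll)).
In Python, from cell import env, cams gives the robot as it stands.
- The arm moves only by the tool carry_out, never from a script. Its argument "plan" is a list that holds one entry, the list of rows, each a list of 4 numbers: the shift along the tool's x, y, z scaled (see below), then the turn about the tool's z scaled (see below). In form: [[[dx, dy, dz, yaw], ...]]. A call has exactly 8 rows; each row shifts and turns the commanded pose from where the row before left it, along the tool's axes as they then stand; what a row does not reach is not made up. The controller multiplies each number of a shift by 40 mm and each number of a turn by 0.12 rad. A row lasts 1/10 s, in which the tool goes at most 50 mm and 8.59 degrees, less where a joint would pass 70% of its speed; a pose out of reach is approached as far as the arm can. A call with a number of a shift or a turn outside -1 to 1 is refused whole. A call with a gripper value outside its range is refused whole. "fingers" is the opening, from -1 (shut) to 1 (fully open), set as the call begins (left out, the last holds). The fingers move at their own pace and stop on an object; "newtons" is the grip in N (left out, the last holds). Time passes only in rows, so rows that do not move let the fingers close, or fill a call up. It gives the time, the measured TCP pose, the force and the opening at its end, in the units of the state.
- env.get_obs(): the state, without advancing time (a new reading comes with each control period).
- cams.camera(name): name is "scene" or "side" or "wrist"; returns the picture (420x560x3 uint8, red, green, blue); there is no depth.
- cams.get_calibration(name): a dict with "fx", "fy", "cx", "cy" (pixels), "cam_to_world" (4x4, takes a point from camera to world coordinates); the wrist camera has in their place "tool_from_camera" (4x4, takes a point from camera to tool coordinates, whose origin is the TCP and whose axes are the flange's). Camera axes: x right, y up, looking along -z (the intrinsics and any distortion apply to the point x, -y, -z); pixel columns grow to the right and rows downward; lengths in m; the calibration is good to about 2 mm. A picture is of the moment at which its call begins: read the wrist's pose just before it. get_calibration takes no time and is no camera call.
- env.finish_job(): hands the job in, once; it reports no verdict.
Trained networks look in the newest picture that a camera, given by its name, has taken for a name from the list of things; names that differ only in an ending like _2 or _b are one class to them, and where a whole thing is asked for, a point or a joint stands for the part that bears it (a point fixed in the world has none). Each returns a list of dicts, best first, with "score" (0 to 1); they miss things now and then, are a little off and sometimes report something else, mostly with a low value. They report only what shows in the picture. A call takes as long as a camera call. They do not tell look-alikes from the thing itself.
- cams.boxes_of(camera, name): "location" ([column, row] in pixels, amid what is visible of it).
- cams.cut_out(camera, name): "mask" (420x560 bool, what is visible of it) and "location" ([column, row] in pixels, amid what is visible of it).
- cams.tip_of(camera, name): "location" ([column, row] in pixels: a listed point, or the origin of a listed thing).
The state is a dict: "clock": time; "qpos": joint angles; "qd": joint speeds; "effort": joint torques, N m; "position": TCP position; "ee_rot": TCP orientation; "force": force on the tool from outside, world axes, zero at the start; "torque": the same for the moment, N m; "finger_gap": finger opening in m.
Only numpy, scipy, OpenCV 4.12 (cv2) and the standard library are available. Lean on these libraries where they do the work, as an engineer would, in place of code of your own. Each camera call takes 0.05 s, during which the arm holds its last target.

## Working session

There is one attempt and no reset: what is moved stays moved. The work goes in short steps, Python scripts to look and compute and a tool call to move; the robot and the scene stay as the last step left them, time stands still between calls to the robot, and variables do not carry over. Pictures are saved under pics/ and viewed, and the job is handed in when it is done.

Besides the shell and the picture viewer there is one more tool, called after "Call:" as name([rows], argument=value, ...), one row to a line, values as JSON. carry_out: Moves the arm, as the interface text tells. Shifts and turns lie within -1 to 1; 1 stands for 40 mm of shift or 0.12 rad of turn. Its arguments: {"type":"object","properties":{"plan":{"type":"array","items":{"type":"array","items":{"type":"array","items":{"type":"number"}}}},"fingers":{"type":"number"},"newtons":{"type":"number"}},"required":["plan"]}

```bash
mkdir -p pics; ls
python3 - <<'E'
from cell import env, cams
import cv2,numpy as np
o=env.get_obs(); print({k:np.round(v,4) for k,v in o.items()}, env.tcp_to_grasp)
for n in ["scene","side","wrist"]:
    im=cams.camera(n); cv2.imwrite(f"pics/{n}0.png",im[:,:,::-1])
    for t in ["top_board","press","other_board"]:
        print(n,t,[(round(d['score'],2),np.round(d['location'])) for d in cams.tip_of(n,t)])
    c=cams.get_calibration(n);print({k:np.round(v,3) for k,v in c.items()})
E
```

```text
pics
{'clock': np.float64(0.0), 'qpos': array([-1.103 ,  0.1264, -0.0406,  1.4054, -0.    ,  1.5708]), 'qd': array([ 0.0002, -0.002 ,  0.0002,  0.0003, -0.0018,  0.0017]), 'effort': array([ 6.00000e-04, -4.35912e+01,  3.52924e+01,  1.73000e-02,
        1.00000e-04, -0.00000e+00]), 'position': array([ 0.2365, -0.4682,  0.2305]), 'ee_rot': array([-3.14  ,  0.    ,  0.4678]), 'force': array([-0.1518, -1.1518, -0.6264]), 'torque': array([-0.0132, -0.0288, -0.0345]), 'finger_gap': np.float64(0.0854)} 0.0187
scene top_board [(0.93, array([254., 269.])), (0.68, array([198., 207.])), (0.62, array([180., 331.]))]
scene press [(0.77, array([322., 204.]))]
scene other_board [(0.57, array([385., 169.]))]
{'fx': np.float64(453.962), 'fy': np.float64(453.962), 'cx': np.float64(283.423), 'cy': np.float64(208.638), 'cam_to_world': array([[ 0.677, -0.564,  0.472,  1.073],
       [ 0.736,  0.527, -0.426, -0.665],
       [-0.009,  0.636,  0.772,  1.039],
       [ 0.   ,  0.   ,  0.   ,  1.   ]])}
side top_board [(0.74, array([360., 244.])), (0.69, array([456., 290.]))]
side press [(0.8, array([270., 200.]))]
side other_board [(0.75, array([226., 168.]))]
{'fx': np.float64(542.772), 'fy': np.float64(542.772), 'cx': np.float64(278.712), 'cy': np.float64(216.808), 'cam_to_world': array([[ 0.762,  0.333, -0.556, -0.304],
       [-0.648,  0.375, -0.663, -0.982],
       [-0.013,  0.865,  0.502,  0.693],
       [ 0.   ,  0.   ,  0.   ,  1.   ]])}
wrist top_board [(0.63, array([128.,  62.]))]
wrist press []
wrist other_board []
{'fx': np.float64(340.901), 'fy': np.float64(340.901), 'cx': np.float64(285.838), 'cy': np.float64(208.117), 'tool_from_camera': array([[-0.001,  0.958,  0.287,  0.073],
       [ 1.   ,  0.001,  0.   ,  0.001],
       [-0.   ,  0.287, -0.958, -0.142],
       [ 0.   ,  0.   ,  0.   ,  1.   ]])}
```

View pics/scene0.png

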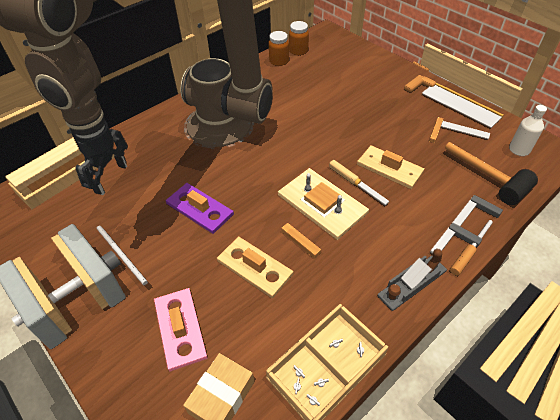

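View pics/side0.png

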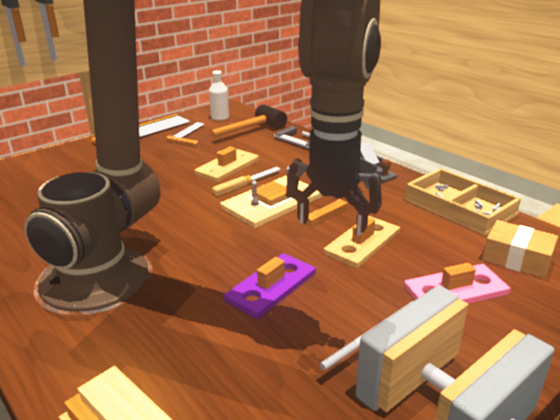

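View pics/wrist0.png

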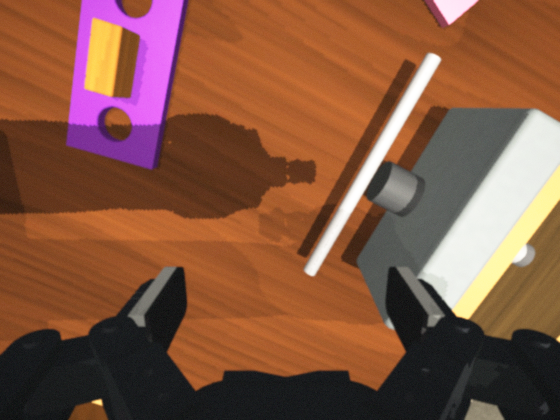

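The scene view shows the pale top board at about (254,266), the press at (322,202) with its bolts near (308,182) and (339,205), and the other board at (390,165). The purple and pink boards are decoys. Next I'll fit poses to the masks.

```bash
cat > h.py <<'E'
from cell import env, cams
import cv2,numpy as np
from scipy.optimize import minimize
from scipy.spatial.transform import Rotation as R
def T_wc(n,c,obs=None):
    if n!="wrist": return np.array(c["cam_to_world"])
    T=np.eye(4);T[:3,:3]=R.from_euler('xyz',obs["ee_rot"]).as_matrix();T[:3,3]=obs["position"]
    return T@np.array(c["tool_from_camera"])
def proj(P,c,T):
    q=(np.asarray(P)-T[:3,3])@T[:3,:3]
    return np.stack([c["cx"]+c["fx"]*q[:,0]/-q[:,2], c["cy"]+c["fy"]*q[:,1]/q[:,2]],1)
def ray(px,z,c,T):
    d=T[:3,:3]@np.array([(px[0]-c["cx"])/c["fx"],-(px[1]-c["cy"])/c["fy"],-1.])
    return T[:3,3]+d*(z-T[2,3])/d[2]
def box(x0,x1,y0,y1,z0,z1): return np.array([[x,y,z] for x in(x0,x1) for y in(y0,y1) for z in(z0,z1)])
BOARD=[box(-.095,.095,-.045,.045,0,.015),box(-.03,.03,-.013,.013,.015,.055)]
PRESS=[box(-.12,.12,-.07,.07,0,.018),box(-.04,.04,-.038,.038,.018,.038)]+[box(s*.06-.005,s*.06+.005,-.005,.005,.018,.085) for s in(-1,1)]
def place(P,p): 
    c,s=np.cos(p[2]),np.sin(p[2]); 
    return P@np.array([[c,-s,0],[s,c,0],[0,0,1]]).T+[p[0],p[1],p[3] if len(p)>3 else 0]
def sil(model,p,c,T,k=4):
    m=np.zeros((420*k,560*k),np.uint8)
    for b in model:
        h=cv2.convexHull(((proj(place(b,p),c,T)+.5)*k).astype(np.float32)).astype(np.int32); cv2.fillConvexPoly(m,h,1)
    return m
def fit(model,p0,views,k=4):
    big=[(cv2.resize(m.astype(np.uint8),None,fx=k,fy=k,interpolation=cv2.INTER_NEAREST),c,T) for m,c,T in views]
    def f(p):
        L=0
        for m,c,T in big:
            s=sil(model,p,c,T,k); L+=1-(s&m).sum()/max(1,(s|m).sum())
        return L/len(big)
    r=None
    for y in [p0[2]] if len(p0)>2 else np.arange(0,np.pi,np.pi/8):
        q=minimize(f,[p0[0],p0[1],y],method="Nelder-Mead",options=dict(initial_simplex=np.array([p0[0],p0[1],y])+np.array([[0,0,0],[.02,0,0],[0,.02,0],[0,0,.2]]),xatol=1e-4,fatol=1e-5))
        if r is None or q.fun<r.fun:r=q
    return r.x,r.fun
E
python3 - <<'E'
from h import *
seed={"top_board":(254,266),"press":(322,202),"other_board":(390,165)}
sd={"top_board":(360,244),"press":(270,200),"other_board":(226,168)}
C={n:cams.get_calibration(n) for n in("scene","side")}
T={n:T_wc(n,C[n]) for n in C}
im={n:cams.camera(n)[:,:,::-1].copy() for n in C}
for t in seed:
    V={}
    for n,s in(("scene",seed),("side",sd)):
        for d in cams.cut_out(n,t):
            if np.hypot(*(np.array(d["location"])-s[t]))<25: V[n]=(d["mask"],C[n],T[n]);print(t,n,d["score"],d["mask"].sum());break
    p0=ray(seed[t],.02,C["scene"],T["scene"])[:2]; print(p0, ray(sd[t],.02,C["side"],T["side"])[:2])
    M=PRESS if t=="press" else BOARD
    for vs in (["scene"],["side"],["scene","side"]):
        if not all(v in V for v in vs): continue
        p,f=fit(M,p0,[V[v] for v in vs]); print(t,vs,np.round(p,4),round(f,3))
        if vs[0]=="scene":
          for n in C:
            cs,_=cv2.findContours(sil(M,p,C[n],T[n],1),cv2.RETR_EXTERNAL,cv2.CHAIN_APPROX_NONE); cv2.drawContours(im[n],cs,-1,(0,255,0) if len(vs)==1 else (255,0,0),1)
cv2.imwrite("pics/fit.png",np.hstack([cv2.resize(im["scene"][120:320,150:440],None,fx=1.35,fy=1.35),cv2.resize(im["side"][120:320,180:470],None,fx=1.35,fy=1.35)]))
E
```

```text
top_board scene 0.84 2045
top_board side 0.91 1978
[ 0.54031109 -0.29273457] [ 0.50034272 -0.30821111]
top_board ['scene'] [ 0.5325 -0.2867  0.1786] 0.11
top_board ['side'] [ 0.5324 -0.2865  3.3162] 0.111
top_board ['scene', 'side'] [ 0.532  -0.2871  3.3177] 0.111
press scene 0.98 3124
press side 0.74 2447
[ 0.50786852 -0.00327354] [ 0.48178905 -0.01024022]
press ['scene'] [0.4985 0.0053 0.028 ] 0.047
press ['side'] [0.4995 0.0074 3.1849] 0.198
press ['scene', 'side'] [0.4994 0.0071 0.0398] 0.123
other_board scene 0.91 1438
other_board side 0.71 1145
[0.54707312 0.26267249] [0.51137242 0.2282326 ]
other_board ['scene'] [0.5429 0.2697 0.2105] 0.052
other_board ['side'] [0.5444 0.2729 3.3696] 0.051
other_board ['scene', 'side'] [0.5433 0.2714 0.2103] 0.057
```

View pics/fit.png

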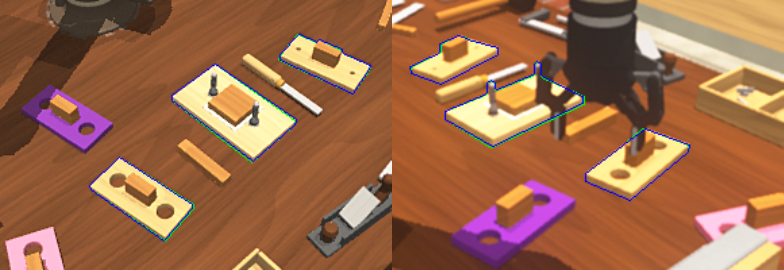

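The fits in both views agree: top board at (0.532,-0.287) with yaw 0.177, press at (0.499,0.006) with yaw about 0.03. I'm moving above the top board.

Call:
carry_out([
  [[0,0,0,0.8],[0,0,0,0.8],[0,0,0,0.8],[1,-0.4,0,0],[1,-0.4,0,0],[1,-0.4,0,0],[1,-0.4,0,0],[1,-0.4,0,0]],
], fingers=1)

```text
clock: 1.8
position: [0.4204, -0.3531, 0.2314]
ee_rot: [3.141, -0.0, 0.18]
force: [0.3, -0.7, -0.3]
finger_gap: 0.0855
```

Call:
carry_out([
  [[1,-0.4,0,0],[1,-0.4,0,0],[1,-0.4,0,0],[0,0,0,0],[0,0,0,0],[0,0,0,0],[0,0,0,0],[0,0,0,0]],
])

```text
clock: 2.6
position: [0.5279, -0.2862, 0.2316]
ee_rot: [3.141, -0.0, 0.178]
force: [0.1, -0.9, 0.3]
finger_gap: 0.0854
```

```bash
cat > look.py <<'E'
from h import *
import sys
M={"press":PRESS}.get(sys.argv[1],BOARD); t=sys.argv[1]; p0=[float(v) for v in sys.argv[2:5]]; z=float(sys.argv[6]) if len(sys.argv)>6 else 0
o=env.get_obs(); im=cams.camera("wrist")[:,:,::-1].copy(); c=cams.get_calibration("wrist"); T=T_wc("wrist",c,o)
print({k:np.round(o[k],4) for k in("clock","position","ee_rot","force","finger_gap")})
for d in cams.cut_out("wrist",t)[:2]:
    print(d["score"],d["location"],d["mask"].sum())
    w=proj([[p0[0],p0[1],.03]],c,T)[0]; print("expected",w)
    if np.hypot(*(w-d["location"]))<70:
        p,f=fit(M,p0,[(d["mask"],c,T)]); print(np.round(p,4),f)
        cs,_=cv2.findContours(sil(M,p,c,T,1),cv2.RETR_EXTERNAL,cv2.CHAIN_APPROX_NONE); cv2.drawContours(im,cs,-1,(0,255,0),1)
cs,_=cv2.findContours(sil(M,p0,c,T,1),cv2.RETR_EXTERNAL,cv2.CHAIN_APPROX_NONE); cv2.drawContours(im,cs,-1,(255,0,0),1)
cv2.imwrite(sys.argv[5],im)
E
python3 look.py top_board .532 -.287 .177 pics/w1.png
```

```text
{'clock': np.float64(2.6), 'position': array([ 0.5279, -0.2862,  0.2316]), 'ee_rot': array([ 3.1413e+00, -3.0000e-04,  1.7810e-01]), 'force': array([ 0.1187, -0.9205,  0.3104]), 'finger_gap': np.float64(0.0854)}
0.95 [502.8, 205.4] 12200
expected [286.67481024 176.70137291]
0.86 [238.9, 342.1] 4736
expected [286.67481024 176.70137291]
```

View pics/w1.png

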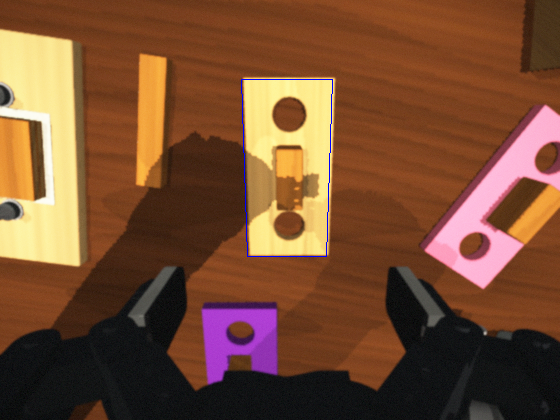

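The outline projected from my fit lies on the pale board, with holes at (289,114) and (289,225). The network's best hits here were the decoys. I'm descending and gripping.

Call:
carry_out([
  [[0.1,0.03,1,0],[0,0,1,0],[0,0,1,0],[0,0,1,0],[0,0,0.5,0],[0,0,0.4,0],[0,0,0.24,0],[0,0,0,0]],
])

```text
clock: 3.5
position: [0.5319, -0.2857, 0.0245]
ee_rot: [-3.14, 0.002, 0.179]
force: [-0.1, 0.3, 0.2]
finger_gap: 0.0855
```

Call:
carry_out([
  [[0,0,0,0],[0,0,0,0],[0,0,0,0],[0,0,0,0],[0,0,0,0],[0,0,0,0],[0,0,0,0],[0,0,0,0]],
], fingers=-1, newtons=60)

```text
clock: 4.3
position: [0.5335, -0.2864, 0.0268]
ee_rot: [3.14, -0.002, 0.18]
force: [-0.0, -1.4, 5.8]
finger_gap: 0.0251
```

Call:
carry_out([
  [[0,0,-0.3,0],[0,0,-0.7,0],[0,0,-0.8,0],[0,0,-0.8,0],[0,0,-0.6,0],[0,0,-0.3,0],[0,0,0,0],[0,0,0,0]],
])

```text
clock: 5.1
position: [0.5324, -0.2856, 0.1645]
ee_rot: [-3.14, 0.001, 0.18]
force: [0.1, 0.1, -2.9]
finger_gap: 0.025
```

Run:
```python
from h import *
o=env.get_obs();print({k:np.round(o[k],4) for k in("clock","position","ee_rot","force","finger_gap")})
a=cams.camera("scene");b=cams.camera("wrist");cv2.imwrite("pics/g1.png",np.hstack([cv2.resize(a[100:350,100:440],(400,294)),cv2.resize(b,(392,294))])[:,:,::-1])
```

```text
{'clock': np.float64(5.1), 'position': array([ 0.5324, -0.2856,  0.1645]), 'ee_rot': array([-3.1405e+00,  1.2000e-03,  1.7980e-01]), 'force': array([ 0.0995,  0.0781, -2.8908]), 'finger_gap': np.float64(0.025)}
```

View pics/g1.png

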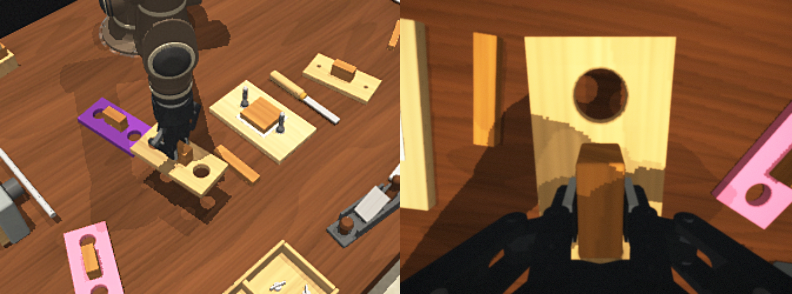

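The board is held level by its grip, with the far hole in view. I'm carrying it over the press.

Call:
carry_out([
  [[0,0,0,0.61],[0,0,0,0.61],[-0.07,-0.5,0,0],[-0.07,-0.9,0,0],[-0.07,-0.9,0,0],[-0.07,-0.9,0,0],[-0.07,-0.9,0,0],[-0.07,-0.9,0,0]],
])

```text
clock: 6.0
position: [0.5082, -0.0851, 0.1642]
ee_rot: [-3.141, 0.002, 0.033]
force: [1.3, 0.3, -1.8]
finger_gap: 0.0252
```

Call:
carry_out([
  [[-0.07,-0.9,0,0],[-0.07,-0.9,0,0],[-0.04,-0.5,0,0],[0,0,0,0],[0,0,0,0],[0,0,0,0],[0,0,0,0],[0,0,0,0]],
])

```text
clock: 6.8
position: [0.4991, 0.0043, 0.1655]
ee_rot: [3.142, 0.0, 0.032]
force: [-0.3, 0.2, -2.6]
finger_gap: 0.025
```

```bash
cat > look2.py <<'E'
from h import *
import sys
o=env.get_obs();print({k:np.round(o[k],4) for k in("clock","position","ee_rot","force","finger_gap")})
zb=o["position"][2]-.0268+.0
out=[]
P=[float(v) for v in sys.argv[2:5]]
th=np.linspace(0,2*np.pi,40)
for n in("wrist","scene","side"):
    im=cams.camera(n)[:,:,::-1].copy();c=cams.get_calibration(n);T=T_wc(n,c,o)
    cv2.imwrite(f"pics/{sys.argv[1]}_{n}_raw.png",im)
    big=cv2.resize(im,None,fx=3,fy=3,interpolation=cv2.INTER_CUBIC)
    b=[o["position"][0],o["position"][1],o["ee_rot"][2],zb]
    for s in(-1,1):
        h=place(np.c_[s*.06+.0175*np.cos(th),.0175*np.sin(th),0*th+.015],b)
        cv2.polylines(big,[((proj(h,c,T)+.5)*3).astype(np.int32)],True,(0,255,0),1)
        for z in(.085,.038):
            h=place(np.c_[s*.06+.006*np.cos(th),.006*np.sin(th),0*th+z],P)
            cv2.polylines(big,[((proj(h,c,T)+.5)*3).astype(np.int32)],True,(255,0,255),1)
    h=place(BOARD[0][[1,3,7,5]],b);cv2.polylines(big,[((proj(h,c,T)+.5)*3).astype(np.int32)],True,(0,255,0),1)
    if n=="wrist": big=cv2.resize(big,(560,420))
    else:
        q=proj([[P[0],P[1],.08]],c,T)[0]*3; x,y=int(q[0]-260),int(q[1]-210); big=big[max(0,y):y+420,max(0,x):x+520]
    cv2.imwrite(f"pics/{sys.argv[1]}_{n}.png",big)
E
python3 look2.py a .4988 .006 .033
```

```text
{'clock': np.float64(6.8), 'position': array([0.4991, 0.0043, 0.1655]), 'ee_rot': array([3.1415e+00, 3.0000e-04, 3.2000e-02]), 'force': array([-0.2513,  0.2016, -2.5693]), 'finger_gap': np.float64(0.025)}
```

View pics/a_scene.png

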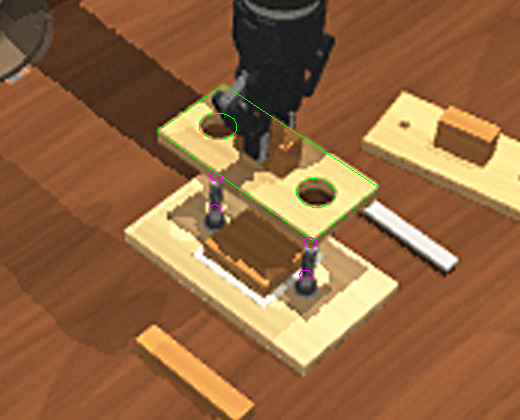

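View pics/a_side.png

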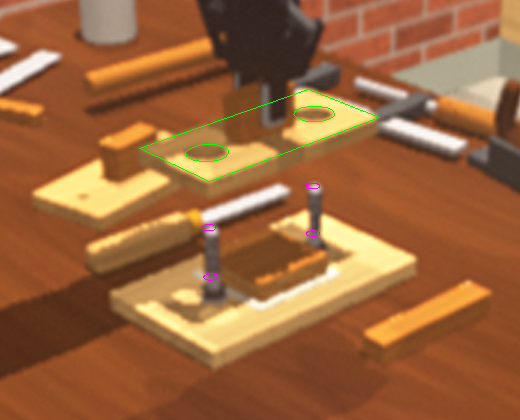

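View pics/a_wrist.png

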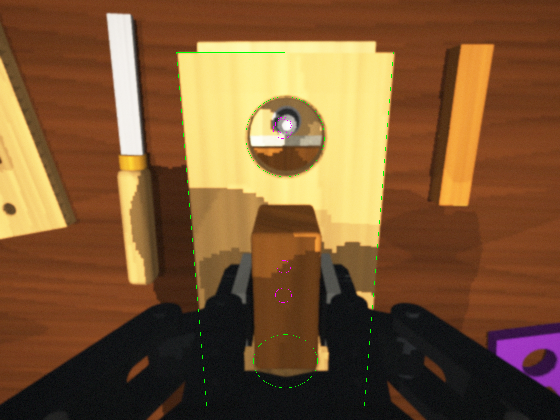

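Model and picture agree: through the hole the bolt sits at about (288,125) in the wrist view, which is 2–3 mm from the prediction. I'm lowering partway, with a stationary hold.

Call:
carry_out([
  [[0,0,0.3,0],[0,0,0.4,0],[0,0,0.4,0],[0,0,0.4,0],[0,0,0.3,0],[0,0,0.2,0],[0,0,0,0],[0,0,0,0]],
])

```text
clock: 7.75
position: [0.4993, 0.0051, 0.0859]
ee_rot: [-3.142, -0.0, 0.033]
force: [1.3, -0.1, -2.0]
finger_gap: 0.0254
```

```bash
python3 look2.py b .4988 .005 .033
```

```text
{'clock': np.float64(7.75), 'position': array([0.4993, 0.0051, 0.0859]), 'ee_rot': array([-3.1416e+00, -2.0000e-04,  3.3400e-02]), 'force': array([ 1.2693, -0.0769, -1.9637]), 'finger_gap': np.float64(0.0254)}
```

View pics/b_scene.png

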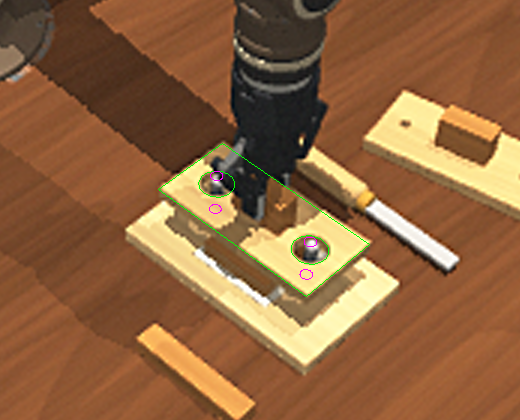

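View pics/b_side.png

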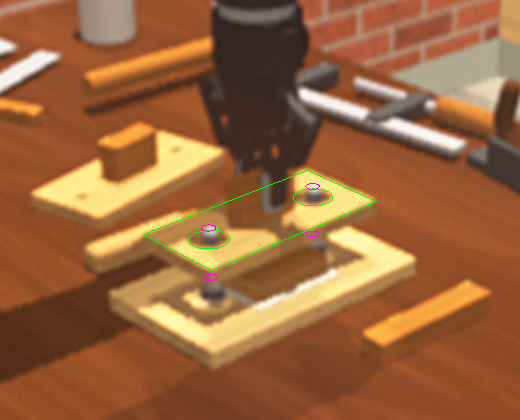

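Both bolts stand inside the holes and the underside is at about 59 mm. I'm lowering the last 21 mm gently.

Call:
carry_out([
  [[0,0,0.1,0],[0,0,0.12,0],[0,0,0.12,0],[0,0,0.08,0],[0,0,0.05,0],[0,0,0.05,0],[0,0,0,0],[0,0,0,0]],
])

```text
clock: 8.7
position: [0.4992, 0.0052, 0.0649]
ee_rot: [-3.142, -0.0, 0.033]
force: [0.8, 0.3, -2.0]
finger_gap: 0.0254
```

Call:
carry_out([
  [[0,0,0.03,0],[0,0,0.02,0],[0,0,0.02,0],[0,0,0,0],[0,0,0,0],[0,0,0,0],[0,0,0,0],[0,0,0,0]],
])

```text
clock: 9.5
position: [0.4993, 0.0052, 0.0647]
ee_rot: [3.142, -0.002, 0.033]
force: [-8.5, 0.8, 19.2]
finger_gap: 0.0256
```

The board is in contact, with 19 N upward on the tool. I'll back off slightly, release, and rise.

Call:
carry_out([
  [[0,0,-0.05,0],[0,0,0,0],[0,0,0,0],[0,0,0,0],[0,0,0,0],[0,0,0,0],[0,0,0,0],[0,0,0,0]],
])

```text
clock: 10.3
position: [0.4995, 0.0052, 0.0648]
ee_rot: [-3.142, -0.001, 0.033]
force: [-2.1, 1.3, 6.4]
finger_gap: 0.0252
```

Call:
carry_out([
  [[0,0,0,0],[0,0,0,0],[0,0,0,0],[0,0,0,0],[0,0,0,0],[0,0,0,0],[0,0,0,0],[0,0,0,0]],
], fingers=1)

```text
clock: 11.1
position: [0.4991, 0.0052, 0.0641]
ee_rot: [-3.142, -0.0, 0.033]
force: [0.3, 0.0, 0.5]
finger_gap: 0.0855
```

Call:
carry_out([
  [[0,0,-0.3,0],[0,0,-0.6,0],[0,0,-0.9,0],[0,0,-0.9,0],[0,0,-0.7,0],[0,0,-0.4,0],[0,0,0,0],[0,0,0,0]],
])

```text
clock: 11.9
position: [0.4992, 0.0052, 0.2163]
ee_rot: [-3.142, -0.001, 0.033]
force: [0.0, -0.6, 0.0]
finger_gap: 0.0857
```

```bash
sed -i 's/^zb=.*/zb=.038/; s/b=\[o\["position.*/b=P+[.038]/' look2.py; python3 look2.py c .4990 .005 .033
```

```text
{'clock': np.float64(11.9), 'position': array([0.4992, 0.0052, 0.2163]), 'ee_rot': array([-3.1416e+00, -7.0000e-04,  3.3400e-02]), 'force': array([ 0.0321, -0.5877,  0.0192]), 'finger_gap': np.float64(0.0857)}
```

View pics/c_scene.png

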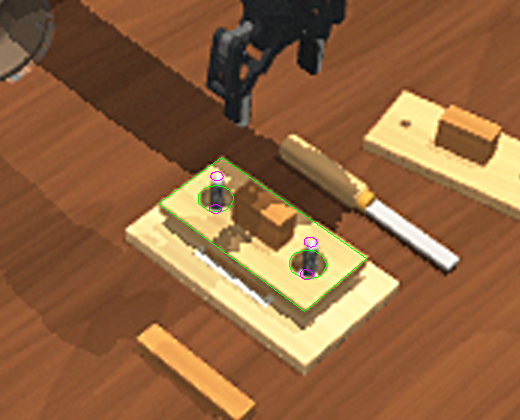

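View pics/c_side.png

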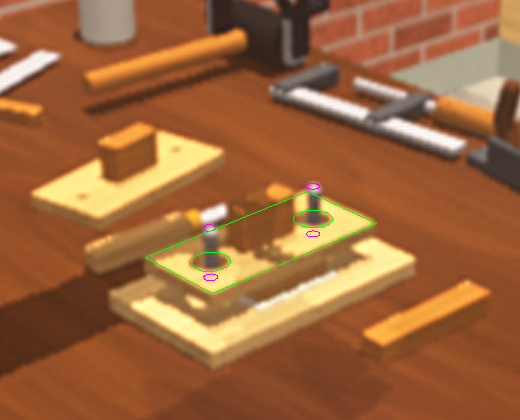

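View pics/c_wrist.png

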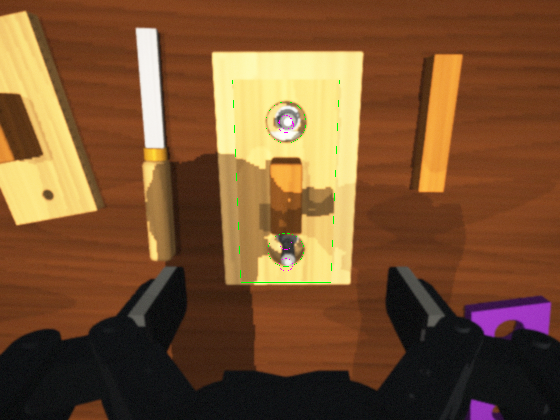

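The seated board matches the outline predicted for an underside 38 mm above the press's origin in all three views. Both bolts stand up through its holes, at (287,121) and (287,258) in the wrist view, and the gripper is clear.

```bash
python3 -c "
from cell import env
print(env.finish_job())"
```

```text
the job is handed in; nothing more can be done
None
```

The top board now lies on the veneers with both bolts through its holes, and I've handed the job in at about 12 s of the 40 s allowed. `finish_job` reports no verdict, so this rests on my own checks.

- **What I did:** I gripped the pale board by its block and carried it over the press. I held it until both bolts were well inside the holes (underside about 59 mm above the press's origin), then lowered it to contact before letting go.
- **Final position:** All three camera views match the outline of a flat board with its underside 38 mm above the press's origin. It is centred within a few mm. The gripper is about 15 cm clear, and the force on the tool is close to zero.
- **Other board:** It was never touched, and in the pictures it looks unmoved.
- **Checks that disagreed:**
  - In the wrist view the network's best "top_board" hits were not the pale board, so I used the fits from the scene and side views there.
  - The fits put the press's y position 2–3 mm apart between views, well within the 11 mm hole clearance.
  - Contact briefly reached 19 N upward on the tool, and I eased it off before releasing.

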